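# Set the flip stop and seat a block carrier on the trimming stand

## Task

On the block-trimming stand, swing the hinged steel stop flag down across the channel until it lies fully home, then push the aluminium block carrier along the channel until it is seated against the stop screw in the flag, and press it there with a firm finger push (about 1 kg) for a good half second before letting go, leaving it seated. The flag is delicate: never load it with more than 2.5 kg (25 N), keep the carrier down in its channel, and leave everything else on the bench as it is.

Things in the scene. Friction and masses are not known exactly. Their poses are not given: they have to be found in the camera images.
- stand: Fixed cream stand: plate 460 x 200 x 12 mm with an open-topped channel along its x. Origin at table height under the channel's centre line; plate from x = -200 (open end) to +260. Channel floor = plate top, 12 mm over the table; aluminium guide walls 14 mm high, 8 thick, 63 apart, x = -190 to 180. White housing at x = 187 to 257, 67 mm over the table. +x is the way to push, z up.
- stop: Dark steel flip-stop unit fixed over the channel, at another place along it each time. Origin on the channel's centre line and floor (12 mm over the table), mid-thickness of the flag; x = push direction, z up. Hinge bracket at y = -46 to -72, 40 mm high; rest block at y = 41 to 56, 21 mm high, under the lowered flag's end. The lowered flag's near face is at x = -6 mm.
- flag (a joint): Flag angle, rad: 0 upright, -0.3 leaning off the channel, 1.571 fully down, level (hard stop). Steel bar 104 mm long from the hinge, 12 thick along the channel, 14 high (24 over its middle 50), 85 g; stiff hinge (0.06 N m), does not fall home. 52 mm out, a stop screw (head 16 mm across) stands out 4 to 20 mm towards the carrier: locked, set anew each time, not measured, find it by feel.
- flag_hinge (a point): Point on the flag's hinge axis in the middle of the flag's thickness, 29 mm above the channel floor (41 mm above the table), 52 mm to the -y side of the channel's centre line. The axis runs along the channel; the flag swings from upright over the channel towards +y of the stop.
- flag_tip (a point): Free end of the flag bar, 104 mm from the hinge axis, on the bar's middle line.
- carrier: Loose aluminium block carrier, 90 mm long (x, towards the stop) x 60 wide x 36 high, 0.3 to 0.55 kg, in the channel near its open end, 1.5 mm play each side; cassette and wax block on top rise to 49 mm. Origin: centre of underside. The plain rear face (x = -45) can be pushed from behind between the guide walls; sliding takes about 1 to 5 N. Then the screw stops it hard.
- carrier_nose (a point): Centre of the carrier's front face, 45 mm ahead of its origin, 20 mm above its underside. Seated on the screw it lies 10 to 26 mm before the stop's origin (x = -10 to -26 mm in the stop's frame), depending on the screw.
- cassette_a: Loose cassette 40 x 28 x 12 mm lying on the stand's plate beside the channel, on the +y side; not to be disturbed.
- cassette_b: Loose cassette 40 x 28 x 12 mm lying on the stand's plate beside the channel, on the -y side; not to be disturbed.
- cassette_c: Loose cassette 40 x 28 x 12 mm on the bench near the robot; not to be disturbed.
- jar: Loose jar, 60 mm across, 90 mm high, beyond the stand; not to be disturbed.
- brush: Loose brush lying on the bench near the robot; not to be disturbed.
- pot: Loose glass pot, 70 mm across, 70 mm high, beyond the stand; not to be disturbed.
There are look-alikes about, which are no part of the job. What is shaped like the carrier but orange is not meant.

How it is judged:
On the way, in this order (a step that is already met when the one before it is completed fails the run):
1. the stop flag is swung fully down across the channel (1.48 rad or more) (value of joint flag above 1.48 rad), for 0.2 s.
2. the carrier is pressed against the lowered stop with 4 N or more for 0.4 s (contact force between carrier and stop above 4 N and value of joint flag above 1.48 rad), for 0.4 s.
At the end, for the whole second after the job is handed in: The flag is fully down (1.48 rad or more of 1.571), the carrier, having been pressed on the stop screw, still lies there flat in the channel: its front face 8.5 to 27.5 mm before the stop's origin (the screw's range with 1.5 mm to spare), square within 0.06 rad, at rest (value of joint flag above 1.48 rad and x of carrier_nose in the frame of stop between -0.0275 and -0.0085 m and angle between the x axis of carrier and the x axis of stop, either way round below 0.06 rad and angle between carrier's own z axis and vertical below 0.05 rad and z of carrier in the frame of stop below 0.004 m and linear speed of carrier below 0.01 m/s); the robot touches nothing.
It fails at once if the stop or its flag is loaded with more than 25 N by anything (contact force between anything else and stop above 25 N).
It fails at once if the carrier is lifted more than 12 mm out of its channel or tipped (z of carrier in the frame of stop above 0.012 m or angle between carrier's own z axis and vertical above 0.3 rad).
It fails at once if a bystander is moved by more than 20 mm (distance of any of cassette_a, cassette_b, cassette_c, jar, brush, pot from where it was at the start of the episode above 0.02 m).
It also fails if it takes over 69 s, if anything falls off the work surface, if the arm or the gripper's body presses on something with over 40 N, if the wrist force passes 120 N, or if a joint passes its speed limit or range.

## Robot

A 7-joint arm with a two-finger parallel gripper is mounted at the origin on the work surface. World frame = base frame: x ahead of the robot, y to its left, z up, the work surface at z = 0. Lengths are in m, angles in rad, forces in N, time in s.
With the tool pointing down it reaches from about 0.4 to 0.85 m from the base axis. Payload 4.5 kg.
Tool frame: the origin (TCP) lies where the fingers leave the gripper's body, on its centre line; the fingertips stand 64 mm ahead of it and the grasp point (between the pads) lies 45 mm ahead of it; z points along the fingers, y is the direction in which the jaws open and shut (so a half turn about z gives the same grasp; the last joint's range is limited). The gripper opens to 88 mm and grips with 3 to 60 N. Pads are 18 mm wide; open, the fingers measure 123 mm over their backs; the gripper's body (75 mm by 187 mm) begins 45 mm behind the grasp point.
Start: joints at [-1.294, 0.689, -0.195, 1.565, 0.157, 0.902, -0.215], TCP at [0.15, 0.607, 0.303] pointing down, gripper open.
Joint ranges: [-3.01, 3.01], [-0.46, 2.08], [-1.47, 1.51], [0.13, 2.56], [-1, 4.14], [0.04, 2.09], [-2.66, 2.66]. Speed limits (rad/s): [2.57, 2.57, 3.14, 3.14, 3.14, 3.14, 3.14].

## Interface

Orientations are given as a unit quaternion [x, y, z, w].
In Python, from plant import monitor, snapshot, workorder, finder gives the robot as it stands.
- The arm moves only by the tool carry_out, never from a script. Its argument "motion" is one flat list of numbers, 6 for each row, row after row: the shift along the tool's x, y, z in cm, then the turn, a rotation vector about the tool's x, y, z in rad. In form: [x, y, z, rx, ry, rz, x, y, z, rx, ry, rz, ...]. A call has 1 to 8 rows; each row shifts and turns the commanded pose from where the row before left it, along the tool's axes as they then stand; what a row does not reach is not made up. A row lasts 1/8 s, in which the tool goes at most 62.5 mm and 10.7 degrees, less where a joint would pass 70% of its speed; a pose out of reach is approached as far as the arm can. A call with a gripper value outside its range is refused whole. "hand" is the finger opening in cm, from 0 to 8.81, set as the call begins (left out, the last holds). The fingers move at their own pace and stop on an object; "grip_force" is the grip in N (left out, the last holds). Time passes only in rows, so rows that do not move let the fingers close. It gives the time, the measured TCP pose, the force and the opening at its end, in the units of the state.
- monitor.get_state(): the state, without advancing time (a new reading comes with each control period).
- snapshot(name): name is "scene" or "side" or "wrist"; returns a dict with "frame" (480x640x3 uint8, red, green, blue), "range_z" (480x640 float32, m along the optical axis (not along the pixel's ray), 0 where there is no reading), "fx", "fy", "cx", "cy" (pixels), "rvec" (rotation vector, rad) and "tvec" (3), from world to camera coordinates, as OpenCV has them; the wrist camera has in their place "hand_eye" (4x4, takes a point from camera to tool coordinates, whose origin is the TCP and whose axes are the flange's). Camera axes: x right, y down, z forward; pixel columns grow to the right and rows downward; lengths in m; the calibration is good to about 2 mm. The wrist camera is an equidistant fisheye: a pixel r from the principal point sees the ray r / f radians off the axis. A picture is of the moment at which its call begins: read the wrist's pose just before it.
- workorder.finish_job(): hands the job in, once; it reports no verdict.
Trained networks look in a picture, given as the dict that the camera call returned (one of the last four; its "shot" number tells which), for a name from the list of things; names that differ only in an ending like _2 or _b are one class to them, and where a whole thing is asked for, a point or a joint stands for the part that bears it (a point fixed in the world has none). Each returns a list of dicts, best first, with "p" (0 to 1); they miss things now and then, are a little off and sometimes report something else, mostly with a low value. They report only what shows in the picture. A call takes as long as a camera call. They do not tell look-alikes from the thing itself.
- finder.masks_of(picture, thing): "pixels" (480x640 bool, what is visible of it) and "extent" ([left, top, right, bottom] in pixels, round what is visible of it).
The state is a dict: "clock": time; "q": joint angles; "qd": joint speeds; "joint_torque": joint torques, N m; "tool_pos": TCP position; "eef_rot": TCP orientation; "contact_force": force on the tool from outside, world axes, zero at the start; "moment": the same for the moment, N m; "opening": opening from 0.0 (shut) to 1.0 (fully open).
Only numpy, scipy, OpenCV 4.12 (cv2) and the standard library are available. Lean on these libraries where they do the work, as an engineer would, in place of code of your own. Each camera call takes 0.05 s, during which the arm holds its last target. There are 200 camera calls.

## Working session

There is one attempt and no reset: what is moved stays moved. The work goes in short steps, Python scripts to look and compute and a tool call to move; the robot and the scene stay as the last step left them, time stands still between calls to the robot, and variables do not carry over. Pictures are saved under pics/ and viewed, about 8 in all and at most 12, crops included, and the job is handed in when it is done.

Besides the shell and the picture viewer there is one more tool, called by a JSON object that holds its "op" and its "data", one argument or row to a line. carry_out: Moves the arm, as the interface text tells. Its arguments: {"type":"object","properties":{"motion":{"type":"array"},"hand":{"type":"number"},"grip_force":{"type":"number"}},"required":["motion"]}

```bash
mkdir -p pics; cat > h.py <<'E'
import numpy as np, cv2
from scipy.spatial.transform import Rotation as R
from plant import monitor, snapshot, workorder, finder
def pts(s,mask=None):
    """world points (H,W,3) of fixed-camera picture"""
    z=s["range_z"]; v,u=np.mgrid[:480,:640]
    c=np.stack([(u-s["cx"])/s["fx"]*z,(v-s["cy"])/s["fy"]*z,z],-1)
    Rm=cv2.Rodrigues(np.array(s["rvec"],float))[0]
    return (c-np.array(s["tvec"]).ravel())@Rm
def proj(s,p):
    return cv2.projectPoints(np.array(p,float).reshape(-1,3),np.array(s["rvec"],float),np.array(s["tvec"],float),np.array([[s["fx"],0,s["cx"]],[0,s["fy"],s["cy"]],[0,0,1.]]),None)[0][:,0]
def save(s,n): cv2.imwrite("pics/"+n,s["frame"][:,:,::-1])
E
python3 - <<'E'
from h import *
st=monitor.get_state(); print({k:np.round(v,3) for k,v in st.items()})
for n in("scene","side"):
    s=snapshot(n); save(s,n+"0.png"); P=pts(s)
    for t in("stand","stop","flag","carrier","cassette_a","jar","pot","brush"):
        for d in finder.masks_of(s,t)[:3]:
            m=d["pixels"]&(s["range_z"]>0)
            print(n,t,round(d["p"],2),d["extent"],np.round(np.median(P[m],0),3) if m.any() else None)
E
```

```text
{'clock': np.float64(0.0), 'q': array([-1.294,  0.69 , -0.195,  1.566,  0.157,  0.902, -0.215]), 'qd': array([-0.001, -0.002, -0.001, -0.   ,  0.   ,  0.001,  0.001]), 'joint_torque': array([ 0.0000e+00, -5.2756e+01, -1.2670e+00, -1.5343e+01, -5.3000e-02,
        7.0000e-03,  0.0000e+00]), 'tool_pos': array([0.15 , 0.606, 0.302]), 'eef_rot': array([ 0.121,  0.993, -0.001, -0.   ]), 'contact_force': array([-0.484,  0.761, -0.86 ]), 'moment': array([-0.044, -0.002,  0.005]), 'opening': np.float64(0.999)}
scene stand 0.58 [218.4, 225.3, 453.9, 314.2] [0.563 0.078 0.013]
scene stand 0.45 [242.0, 242.7, 291.8, 273.5] [ 0.521 -0.093  0.047]
scene stop 0.62 [363.9, 238.4, 391.1, 296.9] [0.602 0.119 0.048]
scene stop 0.31 [256.4, 285.5, 277.7, 295.6] [ 0.587 -0.095  0.02 ]
scene flag 0.82 [372.8, 235.6, 386.4, 283.0] [0.602 0.118 0.097]
scene carrier 0.93 [145.6, 252.3, 203.5, 297.0] [ 0.537 -0.278  0.034]
scene carrier 0.66 [241.0, 243.5, 290.6, 274.9] [ 0.523 -0.093  0.047]
scene cassette_a 0.81 [253.6, 284.8, 277.1, 296.3] [ 0.587 -0.096  0.019]
scene jar 0.9 [385.3, 315.1, 420.8, 375.1] 
[... 244 characters left out ...]
.9, 351.7, 320.6] [0.594 0.127 0.056]
side flag 0.84 [296.2, 259.3, 307.0, 295.6] [0.594 0.125 0.103]
side flag 0.56 [356.1, 266.2, 373.5, 277.5] [0.451 0.002 0.021]
side carrier 0.79 [323.3, 183.4, 357.3, 215.2] [ 0.521 -0.261  0.034]
side carrier 0.66 [331.1, 222.6, 359.2, 258.2] [ 0.506 -0.065  0.047]
side cassette_a 0.58 [384.7, 191.5, 400.7, 197.3] [ 0.372 -0.327  0.008]
side jar 0.72 [203.8, 273.6, 231.0, 325.0] [0.77  0.161 0.063]
side pot 0.76 [247.4, 186.9, 276.0, 220.1] [ 0.728 -0.199  0.048]
side pot 0.21 [358.7, 265.8, 372.3, 277.4] [0.451 0.002 0.02 ]
side brush 0.92 [366.3, 406.2, 466.6, 467.0] [0.391 0.415 0.017]
side brush 0.36 [297.7, 262.5, 311.0, 300.7] [0.594 0.125 0.1  ]
```

```bash
python3 - <<'E'
from h import *
a=cv2.imread("pics/scene0.png")[170:390,120:520]; b=cv2.imread("pics/side0.png")[170:390,190:490]
cv2.imwrite("pics/a.png",cv2.resize(a,(800,440),interpolation=cv2.INTER_CUBIC))
cv2.imwrite("pics/b.png",cv2.resize(b,(800,587),interpolation=cv2.INTER_CUBIC))
E
```

```text
(no output)
```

View pics/a.png

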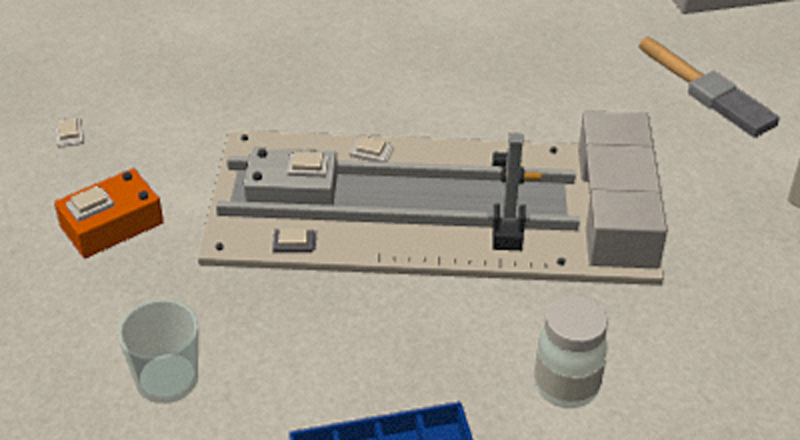

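View pics/b.png

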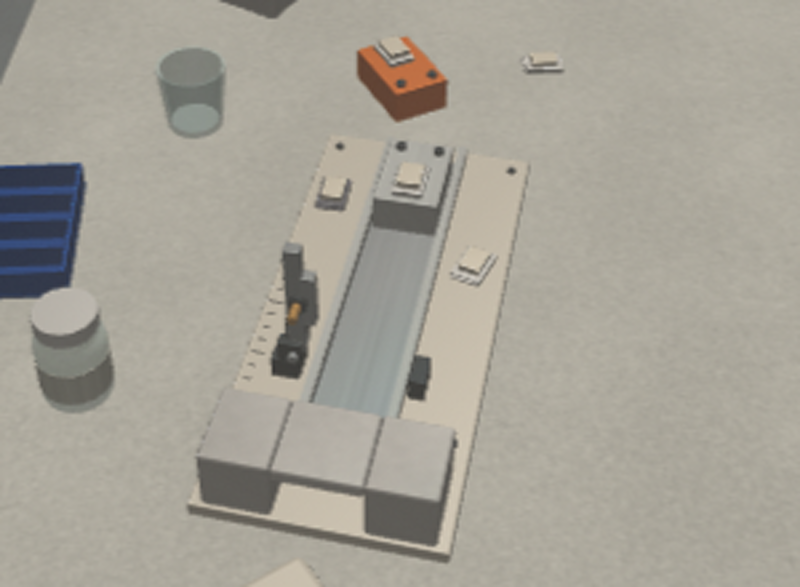

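The grey carrier sits in the channel at pic a (290,175). The orange look-alike at (108,210) is off the stand and not meant. The flag is upright at (515,180) with its bracket at (508,228), and stand +x points roughly along world +y. Next I'll fit the stand frame.

```bash
python3 - <<'E'
from h import *
allp=[]
for n in("scene","side"):
    s=snapshot(n); P=pts(s)[s["range_z"]>0]
    k=(P[:,2]>.008)&(P[:,2]<.08)&(P[:,0]>.40)&(P[:,0]<.70)&(P[:,1]>-.19)&(P[:,1]<.34)
    P=P[k]; 
    pl=P[(P[:,2]<.017)]
    r=cv2.minAreaRect(pl[:,:2].astype(np.float32)); print(n,r,np.median(pl[:,2]))
    w=P[(P[:,2]>.022)&(P[:,2]<.029)]
    # wall direction: search yaw with sharpest histogram
    best=None
    for yaw in np.radians(np.arange(80,105,.1)):
        d=np.array([-np.sin(yaw),np.cos(yaw)]); y=w[:,:2]@d
        h=np.histogram(y,bins=np.arange(-1,1,.002))[0]; sc=(h**2).sum()
        if best is None or sc>best[0]: best=(sc,yaw,h)
    h=best[2]; i=np.argsort(h)[::-1][:8]; print("yaw",np.degrees(best[1]),sorted((round(-1+.002*j+.001,3),int(h[j])) for j in i))
    allp.append((n,P))
np.save("P.npy",np.vstack([np.c_[p,np.full(len(p),i)] for i,(n,p) in enumerate(allp)]))
E
```

```text
scene ((0.5314169526100159, 0.05141781270503998), (0.45984378457069397, 0.20638228952884674), 80.1366195678711) 0.01194635157897201
yaw 80.19999999999999 [(np.float64(-0.555), 114), (np.float64(-0.553), 143), (np.float64(-0.551), 102), (np.float64(-0.549), 110), (np.float64(-0.547), 90), (np.float64(-0.483), 81), (np.float64(-0.481), 96), (np.float64(-0.479), 76)]
side ((0.530938446521759, 0.05264855921268463), (0.4636092483997345, 0.20021483302116394), 80.13581085205078) 0.011846374045668543
yaw 80.1 [(np.float64(-0.553), 68), (np.float64(-0.551), 88), (np.float64(-0.549), 80), (np.float64(-0.547), 66), (np.float64(-0.481), 96), (np.float64(-0.479), 87), (np.float64(-0.477), 85), (np.float64(-0.475), 90)]
```

```bash
cat >> h.py <<'E'
YAW=np.radians(80.15); X=np.array([np.cos(YAW),np.sin(YAW),0]); Y=np.array([-X[1],X[0],0])
O=X*.112+Y*-.515
def S(p): q=np.asarray(p)-O; return np.stack([q@X,q@Y,q[...,2]],-1)
def W(p): p=np.asarray(p,float); return O+p[...,0:1]*X+p[...,1:2]*Y+p[...,2:3]*np.array([0,0,1.])
E
python3 - <<'E'
from h import *
for n in("scene","side"):
    s=snapshot(n); P=S(pts(s)); v=s["range_z"]>0
    f=lambda k,t:print(n,t,k.sum(),np.round(np.percentile(P[k],[2,50,98],axis=0)*1e3,1).tolist() if k.sum()>5 else "")
    x,y,z=P[...,0],P[...,1],P[...,2]
    ch=v&(x>-.21)&(x<.18)
    f(ch&(abs(y)<.028)&(z>.043)&(z<.053),"carrier top")
    f(ch&(abs(y)<.028)&(z>.018)&(z<.044)&(x<-.06),"carrier sides")
    f(ch&(y>.0405)&(y<.06)&(z>.022)&(z<.04)&(x>-.06),"rest")
    f(ch&(y<-.042)&(y>-.08)&(z>.03)&(z<.054),"bracket")
    f(ch&(y<-.03)&(y>-.1)&(z>.056)&(z<.2),"flag")
    f(ch&(y<-.03)&(y>-.1)&(z>.125)&(z<.2),"flagtop")
    f(ch&(y<-.03)&(y>-.1)&(z>.06)&(z<.075),"flaglow")
    f(ch&(abs(y)>.045)&(z>.018)&(z<.03)&(x<.03),"cass")
    for t in("cassette_a","cassette_b"):
        for d in finder.masks_of(s,t)[:4]: f(d["pixels"]&v,t)
E
```

```text
scene carrier top 612 [[-160.7, -27.5, 43.9], [-126.3, -8.6, 47.8], [-73.5, 26.2, 52.5]]
scene carrier sides 149 [[-162.3, -28.0, 18.8], [-98.1, -26.4, 33.9], [-72.1, 27.1, 43.9]]
scene rest 83 [[-51.0, 40.6, 22.4], [94.7, 44.3, 25.9], [161.3, 59.6, 34.7]]
scene bracket 234 [[89.1, -70.3, 30.2], [106.8, -59.4, 42.1], [124.9, -46.3, 53.4]]
scene flag 335 [[97.5, -62.0, 58.8], [107.1, -57.6, 99.2], [130.4, -43.4, 145.5]]
scene flagtop 84 [[100.9, -62.5, 126.4], [106.3, -58.2, 139.8], [112.3, -44.6, 147.0]]
scene flaglow 33 [[101.1, -61.8, 61.2], [105.5, -57.8, 67.9], [112.8, -54.8, 74.4]]
scene cass 1776 [[-203.4, -416.0, 18.2], [-39.5, -298.7, 24.6], [27.1, 994.7, 29.7]]
scene cassette_a 161 [[-393.6, 70.1, 2.5], [-377.3, 86.5, 8.8], [-363.5, 107.9, 14.7]]
scene cassette_a 1749 [[-233.3, -275.3, 0.3], [-202.8, -243.3, 44.4], [-170.8, -209.1, 70.8]]
scene cassette_a 150 [[-56.6, 55.2, 14.6], [-38.1, 64.1, 20.6], [-20.0, 78.2, 25.9]]
scene cassette_a 220 [[-124.3, -88.4, 11.9], [-104.4, -78.1, 20.6], [-85.8, -55.4, 26.5]]
scene cassette_b 161 [[-393.6, 70.1, 2.5], [-377.3, 86.5, 8.8], [
[... 951 characters left out ...]
.3, 29.6]]
side cassette_a 126 [[-123.0, -86.8, 13.2], [-100.6, -72.2, 20.7], [-83.4, -59.8, 26.4]]
side cassette_a 117 [[-395.4, 72.7, -1.8], [-371.9, 94.1, 6.5], [-358.9, 114.4, 14.8]]
side cassette_a 164 [[-52.3, 53.6, 11.3], [-32.0, 70.9, 19.4], [-16.9, 86.2, 26.2]]
side cassette_a 872 [[-158.3, -28.5, 15.9], [-91.5, 3.2, 46.8], [-69.4, 30.9, 61.7]]
side cassette_b 126 [[-123.0, -86.8, 13.2], [-100.6, -72.2, 20.7], [-83.4, -59.8, 26.4]]
side cassette_b 117 [[-395.4, 72.7, -1.8], [-371.9, 94.1, 6.5], [-358.9, 114.4, 14.8]]
side cassette_b 164 [[-52.3, 53.6, 11.3], [-32.0, 70.9, 19.4], [-16.9, 86.2, 26.2]]
side cassette_b 872 [[-158.3, -28.5, 15.9], [-91.5, 3.2, 46.8], [-69.4, 30.9, 61.7]]
```

```bash
cat >> h.py <<'E'
RD=np.stack([-Y,X,[0,0,-1]],1)   # desired tool axes: x=-Y? checked below
if np.linalg.det(RD)<0: RD[:,0]*=-1
def go(ps,n=8):
    """total shift (cm, tool axes) and turn to TCP at stand coords ps"""
    st=monitor.get_state(); Rm=R.from_quat(st["eef_rot"]); d=Rm.inv().apply(W(ps)-st["tool_pos"])*100
    rv=(Rm.inv()*R.from_matrix(RD)).as_rotvec()
    print("t",round(float(st["clock"]),2),"S",np.round(S(st["tool_pos"])*1e3,1),"F_s",np.round([st["contact_force"]@X,st["contact_force"]@Y,st["contact_force"][2]],1),"shift cm",np.round(d,2),"rot",np.round(rv,4),"per row",np.round(d/n,2))
E
python3 -c "
from h import *
print(RD); go([.107,-.085,.300],14); go([.107,-.085,.195],14)"
```

```text
[[-0.98525899  0.17106936  0.        ]
 [ 0.17106936  0.98525899  0.        ]
 [ 0.          0.         -1.        ]]
t 1.3 S [511.4 470.8 302.8] F_s [ 0.4 -0.4 -0.4] shift cm [-58.3  -36.41   0.27] rot [ 0.0001  0.     -0.0709] per row [-4.16 -2.6   0.02]
t 1.3 S [511.4 470.8 302.8] F_s [ 0.4 -0.4 -0.4] shift cm [-58.3  -36.41  10.77] rot [ 0.0001  0.     -0.0709] per row [-4.16 -2.6   0.77]
```

{"op": "carry_out", "data": {
  "motion": [-4.16,-2.6,0,0,0,-0.0709,-4.16,-2.6,0,0,0,0,-4.16,-2.6,0,0,0,0,-4.16,-2.6,0,0,0,0,-4.16,-2.6,0,0,0,0,-4.16,-2.6,0,0,0,0,-4.16,-2.6,0,0,0,0,-4.16,-2.6,0,0,0,0],
  "hand": 0,
  "grip_force": 20
}}

```text
clock: 2.3
tool_pos: [0.4414, 0.3413, 0.3029]
eef_rot: [0.086, 0.996, 0.0, 0.0]
contact_force: [1.1, 1.0, 0.5]
opening: 0.114
```

```bash
python3 -c "
from h import *
go([.107,-.085,.300],6); print(monitor.get_state()['opening'])"
```

```text
t 2.3 S [299.7 138.5 302.9] F_s [ 1.2 -0.9  0.5] shift cm [-22.35 -19.28   0.29] rot [0.0006 0.0003 0.0001] per row [-3.73 -3.21  0.05]
0.11370574644363039
```

{"op": "carry_out", "data": {
  "motion": [-3.7,-3.2,0,0,0,0,-3.7,-3.2,0,0,0,0,-3.7,-3.2,0,0,0,0,-3.7,-3.2,0,0,0,0,-3.7,-3.2,0,0,0,0,-3.7,-3.2,0,0,0,0,0,0,0,0,0,0,0,0,0,0,0,0]
}}

```text
clock: 3.3
tool_pos: [0.6256, 0.1159, 0.3026]
eef_rot: [0.086, 0.996, 0.001, -0.0]
contact_force: [0.1, 0.3, -0.1]
opening: 0.007
```

```bash
python3 -c "
from h import *
go([.107,-.085,.197],3); print(monitor.get_state()['opening'])
s=snapshot('side'); P=S(pts(s)); 
cv2.imwrite('pics/c.png',cv2.resize(s['frame'][170:390,190:490,::-1],(600,440)))"
```

```text
t 3.3 S [109.2 -81.5 302.6] F_s [ 0.3 -0.1 -0.1] shift cm [-0.36 -0.23 10.56] rot [ 0.001  -0.0009  0.0004] per row [-0.12 -0.08  3.52]
0.006765891538807314
```

View pics/c.png

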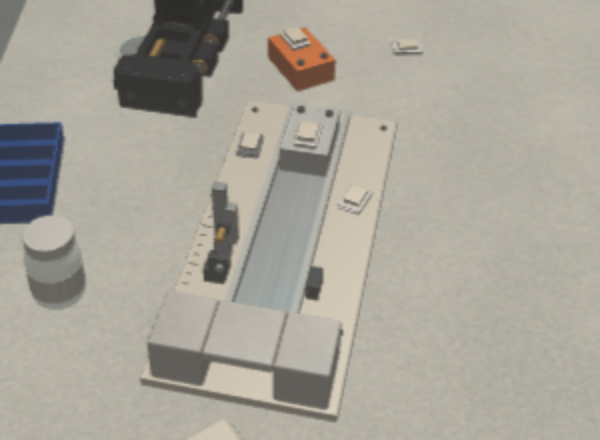

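```bash
python3 -c "
from h import *
s=snapshot('side'); p=monitor.get_state()['tool_pos']
print((proj(s,[p,p-[0,0,.064],W(np.array([.107,-.052,.145]))])-[190,170])*2)"
```

```text
[[183.68781309  56.29793589]
 [187.1239734  110.64042411]
 [219.96534176 184.55416732]]
```

{"op": "carry_out", "data": {
  "motion": [-0.1,-0.1,3.5,0,0,0,-0.1,-0.1,3.5,0,0,0,-0.1,0,3.5,0,0,0,0,0,0,0,0,0,0,0,0,0,0,0]
}}

```text
clock: 4.03
tool_pos: [0.629, 0.114, 0.1991]
eef_rot: [0.085, 0.996, 0.001, 0.001]
contact_force: [0.2, -0.5, 0.5]
opening: 0.003
```

```bash
python3 -c "
from h import *
go([.107,-.070,.197],3)
# path of TCP for pushing with tip lower front corner
r=.092;h=.007
for th in np.arange(0,1.65,.15):
    y=-.052+r*np.sin(th)-h*np.cos(th)-.009; z=.041+r*np.cos(th)+h*np.sin(th)+.064; print(round(th,2),round(y*1e3,1),round(z*1e3,1))
for n in('scene','side'):
    s=snapshot(n); P=S(pts(s)); k=(s['range_z']>0)&(abs(P[...,0]-.107)<.03)&(P[...,1]<-.05)&(P[...,1]>-.13)&(P[...,2]>.13)&(P[...,2]<.19)
    print(n,k.sum(),np.round(np.percentile(P[k],[3,50,97],axis=0)*1e3,1).tolist())
"
```

```text
t 4.03 S [107.9 -85.3 199.1] F_s [-0.4 -0.3  0.5] shift cm [ 1.53 -0.09  0.21] rot [0.0014 0.0015 0.0014] per row [ 0.51 -0.03  0.07]
0.0 -68.0 197.0
0.15 -54.2 197.0
0.3 -40.5 195.0
0.45 -27.3 190.9
0.6 -14.8 184.9
0.75 -3.4 177.1
0.9 6.7 167.7
1.05 15.3 156.8
1.2 22.2 144.9
1.35 27.2 132.0
1.5 30.3 118.5
scene 390 [[91.2, -96.7, 136.4], [106.5, -93.2, 163.3], [120.6, -79.0, 182.6]]
side 71 [[92.0, -75.9, 131.5], [106.2, -58.2, 143.4], [115.4, -50.2, 157.7]]
```

{"op": "carry_out", "data": {
  "motion": [0.9,0,0.2,0,0,0,0.8,0,0,0,0,0,0.7,0,0,0,0,0,0.7,0,0,0,0,0,1.37,0,0.2,0,0,0,1.32,0,0.4,0,0,0,1.25,0,0.6,0,0,0,1.14,0,0.8,0,0,0]
}}

```text
clock: 5.12
tool_pos: [0.5474, 0.1269, 0.1757]
eef_rot: [0.086, 0.996, 0.0, 0.0]
contact_force: [-0.2, -0.5, 0.8]
opening: 0.006
```

```bash
python3 -c "
from h import *
go([.107,.0067,.1677],1)
s=snapshot('scene'); P=S(pts(s))
for d in finder.masks_of(s,'flag')[:2]:
    m=d['pixels']&(s['range_z']>0); print(d['p'],np.round(np.percentile(P[m],[3,50,97],axis=0)*1e3,1).tolist())
cv2.imwrite('pics/d.png',cv2.resize(s['frame'][170:320,270:470,::-1],(600,450)))"
```

```text
t 5.12 S [106.6  -2.7 175.7] F_s [-0.5  0.1  0.8] shift cm [0.94 0.04 0.8 ] rot [0.0003 0.0002 0.    ] per row [0.94 0.04 0.8 ]
0.57 [[100.7, -58.6, 39.5], [107.6, -24.1, 74.0], [127.4, 0.1, 99.6]]
```

View pics/d.png

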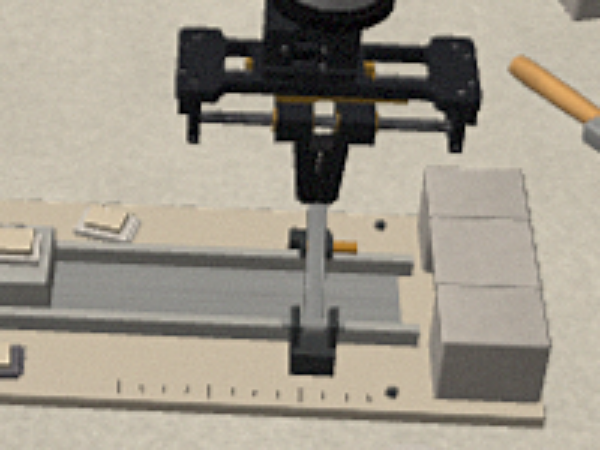

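{"op": "carry_out", "data": {
  "motion": [0.94,0,0.8,0,0,0,0.86,0,1.09,0,0,0,0.69,0,1.19,0,0,0,0.5,0,1.29,0,0,0,0.31,0,1.3,0,0,0,0,0,0,0,0,0]
}}

```text
clock: 5.98
tool_pos: [0.5148, 0.1322, 0.1181]
eef_rot: [0.086, 0.996, -0.0, -0.001]
contact_force: [0.8, 0.1, 0.9]
opening: 0.007
```

```bash
python3 -c "
from h import *
go([.107,.031,.112],1)"
```

```text
t 5.97 S [106.4  30.4 118.1] F_s [ 0.3 -0.7  0.9] shift cm [0.06 0.06 0.61] rot [-0.0011 -0.0018  0.0004] per row [0.06 0.06 0.61]
```

{"op": "carry_out", "data": {
  "motion": [0,0,0.15,0,0,0,0,0,0.15,0,0,0,0,0,0.1,0,0,0,0,0,0.1,0,0,0,0,0,0,0,0,0]
}}

```text
clock: 6.6
tool_pos: [0.5156, 0.1323, 0.114]
eef_rot: [0.086, 0.996, 0.0, 0.0]
contact_force: [-0.3, 0.1, 0.5]
opening: 0.007
```

{"op": "carry_out", "data": {
  "motion": [0,0,0.05,0,0,0,0,0,0.05,0,0,0,0,0,0,0,0,0]
}}

```text
clock: 6.98
tool_pos: [0.5155, 0.1323, 0.113]
eef_rot: [0.086, 0.996, 0.0, -0.0]
contact_force: [-0.1, -0.1, 0.1]
opening: 0.004
```

{"op": "carry_out", "data": {
  "motion": [0,0,0.05,0,0,0,0,0,0.05,0,0,0,0,0,0,0,0,0]
}}

```text
clock: 7.35
tool_pos: [0.5155, 0.1323, 0.1124]
eef_rot: [0.086, 0.996, 0.0, 0.0]
contact_force: [-1.3, 0.1, 4.5]
opening: 0.006
```

{"op": "carry_out", "data": {
  "motion": [0,0,0.03,0,0,0,0,0,0.03,0,0,0,0,0,0,0,0,0]
}}

```text
clock: 7.72
tool_pos: [0.5155, 0.1324, 0.1122]
eef_rot: [0.086, 0.996, 0.0, 0.0]
contact_force: [-1.3, -1.4, 9.9]
opening: 0.003
```

Flag home: it meets a hard stop at the predicted height, with 9.9 N on the tool. Next I lift off and go behind the carrier.

{"op": "carry_out", "data": {
  "motion": [0,0,-1,0,0,0,0,0,-3,0,0,0,0,0,-3,0,0,0,-1.5,-6,0,0,0,0,-1.6,-6,0,0,0,0,0,-6,0,0,0,0,0,-6,0,0,0,0,0,-5,0,0,0,0]
}}

```text
clock: 8.72
tool_pos: [0.4958, -0.1614, 0.1816]
eef_rot: [0.087, 0.996, -0.0, 0.0]
contact_force: [-0.0, -1.0, -0.0]
opening: 0.009
```

```bash
python3 -c "
from h import *
go([-.193,0,.082],1)
for n in ('scene','side'):
    s=snapshot(n); P=S(pts(s)); v=s['range_z']>0
    k=v&(abs(P[...,0]-.107)<.008)&(P[...,1]>-.04)&(P[...,1]<.056)&(P[...,2]>.03)&(P[...,2]<.08)
    for a in np.arange(-.04,.056,.016):
        j=k&(P[...,1]>a)&(P[...,1]<a+.016); print(n,round(a,3),j.sum(),np.round(np.percentile(P[j][:,2],90)*1e3,1) if j.any() else '')
    cv2.imwrite('pics/e_%s.png'%n,cv2.resize(s['frame'][170:320,220:420,::-1] if n=='side' else s['frame'][190:340,220:460,::-1],(600,450)))
    if n=='scene':
        j=v&(P[...,2]>.03)&(P[...,2]<.052)&(abs(P[...,1])<.028)&(abs(P[...,0]-.085)<.035); print(np.round(P[j][:,0].min()*1e3))"
```

```text
t 8.72 S [-186.2   -1.1  181.6] F_s [-1.  -0.2 -0. ] shift cm [ 0.11 -0.67  9.96] rot [-0.0007  0.0001 -0.0016] per row [ 0.11 -0.67  9.96]
scene -0.04 34 49.5
scene -0.024 31 49.9
scene -0.008 49 48.8
scene 0.008 29 49.7
scene 0.024 29 49.2
scene 0.04 27 50.4
96.0
side -0.04 60 48.7
side -0.024 66 48.8
side -0.008 40 48.2
side 0.008 71 47.7
side 0.024 59 48.8
side 0.04 67 48.3
```

View pics/e_side.png

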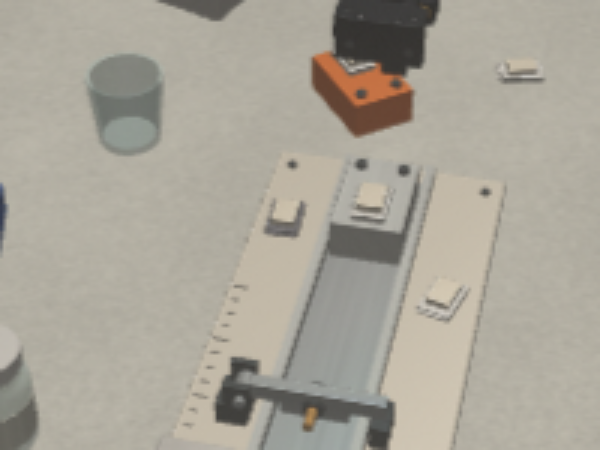

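The flag is level across the channel, with its top at 48 mm along the whole length. Next I descend behind the carrier.

{"op": "carry_out", "data": {
  "motion": [0.1,-0.9,0,0,0,0,0,0,3.5,0,0,0,0,0,3.5,0,0,0,0,0,2.7,0,0,0,0,0,0,0,0,0]
}}

```text
clock: 9.45
tool_pos: [0.4935, -0.1655, 0.0831]
eef_rot: [0.084, 0.996, 0.001, -0.002]
contact_force: [-0.6, 0.4, 0.4]
opening: 0.009
```

{"op": "carry_out", "data": {
  "motion": [0,0.6,0,0,0,0,0,0.6,0,0,0,0,0,0.6,0,0,0,0,0,0.6,0,0,0,0,0,0.6,0,0,0,0]
}}

```text
clock: 10.07
tool_pos: [0.499, -0.14, 0.0854]
eef_rot: [0.087, 0.996, -0.002, 0.0]
contact_force: [-1.2, -6.3, 6.1]
opening: 0.006
```

```bash
python3 -c "
from h import *
go([-.05,0,.084],1)"
```

```text
t 10.07 S [-164.6   -0.6   85.4] F_s [-6.4  0.1  6.1] shift cm [ 0.09 11.46  0.09] rot [-0.0036  0.0009 -0.0026] per row [ 0.09 11.46  0.09]
```

{"op": "carry_out", "data": {
  "motion": [0,0,0,0,0,0,0,0,0,0,0,0]
}}

```text
clock: 10.32
tool_pos: [0.4993, -0.1387, 0.0848]
eef_rot: [0.086, 0.996, -0.001, 0.0]
contact_force: [-0.4, -4.8, 3.8]
opening: 0.009
```

{"op": "carry_out", "data": {
  "motion": [0,0.5,0,0,0,0,0,0.5,0,0,0,0]
}}

```text
clock: 10.58
tool_pos: [0.5006, -0.1295, 0.0847]
eef_rot: [0.087, 0.996, -0.001, -0.0]
contact_force: [-1.0, -5.4, 6.8]
opening: 0.005
```

```bash
python3 -c "
from h import *
go([-.05,0,.084],1)
s=snapshot('side'); P=S(pts(s)); v=s['range_z']>0
k=v&(abs(P[...,1])<.025)&(P[...,2]>.02)&(P[...,2]<.044)&(P[...,0]>-.09)&(P[...,0]<.05); print(np.round(np.median(P[k][:,0])*1e3,1))
cv2.imwrite('pics/f.png',cv2.resize(s['frame'][170:320,270:420,::-1],(450,450)))"
```

```text
t 10.57 S [-153.9   -0.3   84.7] F_s [-5.5  0.1  6.8] shift cm [ 0.05 10.39  0.05] rot [-0.0021  0.     -0.002 ] per row [ 0.05 10.39  0.05]
-50.4
```

{"op": "carry_out", "data": {
  "motion": [0,1,-0.05,0,0,0,0,1,-0.05,0,0,0,0,1,0,0,0,0,0,1,0,0,0,0,0,1,0,0,0,0,0,1,0,0,0,0,0,1,0,0,0,0,0,1,0,0,0,0]
}}

```text
clock: 11.62
tool_pos: [0.5146, -0.0485, 0.0854]
eef_rot: [0.086, 0.996, 0.0, -0.0]
contact_force: [-0.7, -1.8, -1.0]
opening: 0.001
```

```bash
python3 -c "
from h import *
go([-.03,0,.084],1)
s=snapshot('side'); P=S(pts(s)); v=s['range_z']>0
k=v&(abs(P[...,1])<.025)&(P[...,2]>.02)&(P[...,2]<.044)&(P[...,0]>-.06)&(P[...,0]<.09); print(np.round(np.median(P[k][:,0])*1e3,1))
cv2.imwrite('pics/f.png',cv2.resize(s['frame'][190:310,270:390,::-1],(600,600)))"
```

```text
t 11.62 S [-71.7  -0.3  85.4] F_s [-1.9  0.4 -1. ] shift cm [0.03 4.17 0.14] rot [ 0.0001 -0.      0.    ] per row [0.03 4.17 0.14]
32.1
```

View pics/f.png

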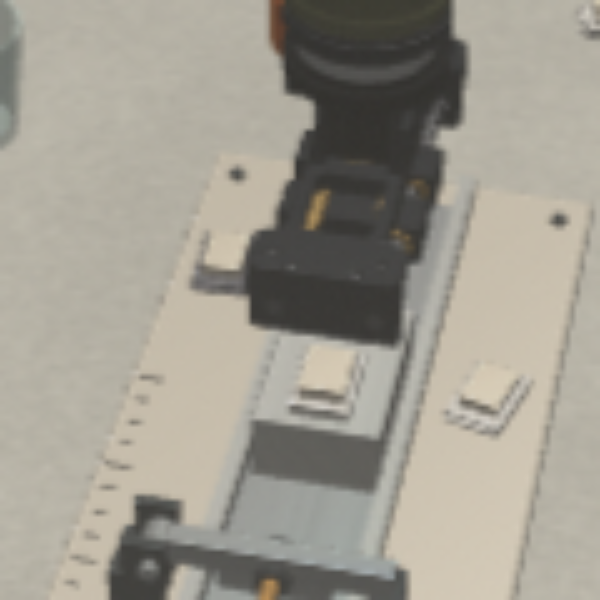

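{"op": "carry_out", "data": {
  "motion": [0,1,0,0,0,0,0,1,0,0,0,0,0,1,0,0,0,0,0,0.5,0,0,0,0,0,0.2,0,0,0,0,0,0,0,0,0,0]
}}

```text
clock: 12.42
tool_pos: [0.5208, -0.0124, 0.0854]
eef_rot: [0.086, 0.996, 0.0, 0.0]
contact_force: [-0.5, -1.2, 0.5]
opening: 0.005
```

{"op": "carry_out", "data": {
  "motion": [0,0.15,0,0,0,0,0,0.15,0,0,0,0,0,0.15,0,0,0,0,0,0.15,0,0,0,0]
}}

```text
clock: 12.92
tool_pos: [0.5218, -0.0069, 0.0854]
eef_rot: [0.086, 0.996, -0.0, -0.0]
contact_force: [-0.6, -3.0, 0.9]
opening: 0.004
```

{"op": "carry_out", "data": {
  "motion": [0,0.12,0,0,0,0,0,0.12,0,0,0,0,0,0.12,0,0,0,0]
}}

```text
clock: 13.3
tool_pos: [0.5225, -0.0032, 0.0854]
eef_rot: [0.086, 0.996, 0.0, -0.0]
contact_force: [-0.5, -2.6, 1.0]
opening: 0.002
```

{"op": "carry_out", "data": {
  "motion": [0,0.09,0,0,0,0,0,0.09,0,0,0,0]
}}

```text
clock: 13.55
tool_pos: [0.5228, -0.0014, 0.0854]
eef_rot: [0.086, 0.996, -0.0, -0.0]
contact_force: [-1.0, -3.6, 1.9]
opening: 0.004
```

{"op": "carry_out", "data": {
  "motion": [0,0.09,0,0,0,0,0,0.09,0,0,0,0]
}}

```text
clock: 13.8
tool_pos: [0.5231, 0.0003, 0.0854]
eef_rot: [0.086, 0.996, 0.0, 0.0]
contact_force: [-0.4, -3.0, 2.3]
opening: 0.008
```

```bash
python3 -c "
from h import *
go([-.03,0,.084],1)
s=snapshot('side'); P=S(pts(s)); v=s['range_z']>0
k=v&(abs(P[...,1])<.025)&(P[...,2]>.02)&(P[...,2]<.044)&(P[...,0]>-.03)&(P[...,0]<.097); print(np.round(np.median(P[k][:,0])*1e3,1))"
```

```text
t 13.8 S [-22.2  -0.3  85.4] F_s [-3.  -0.2  2.3] shift cm [ 0.03 -0.78  0.14] rot [ 0.  0. -0.] per row [ 0.03 -0.78  0.14]
81.5
```

{"op": "carry_out", "data": {
  "motion": [0,0.09,0,0,0,0,0,0.09,0,0,0,0]
}}

```text
clock: 14.1
tool_pos: [0.5234, 0.0021, 0.0854]
eef_rot: [0.086, 0.996, 0.0, -0.0]
contact_force: [-0.7, -2.8, 1.9]
opening: 0.009
```

{"op": "carry_out", "data": {
  "motion": [0,0.09,0,0,0,0]
}}

```text
clock: 14.22
tool_pos: [0.5236, 0.003, 0.0854]
eef_rot: [0.086, 0.996, 0.0, 0.0]
contact_force: [0.2, -3.8, 1.7]
opening: 0.007
```

{"op": "carry_out", "data": {
  "motion": [0,0.09,0,0,0,0]
}}

```text
clock: 14.35
tool_pos: [0.5237, 0.0039, 0.0854]
eef_rot: [0.086, 0.996, 0.0, 0.0]
contact_force: [-0.3, -3.2, 0.4]
opening: 0.0
```

{"op": "carry_out", "data": {
  "motion": [0,0.07,0,0,0,0,0,0.07,0,0,0,0]
}}

```text
clock: 14.6
tool_pos: [0.5239, 0.0053, 0.0854]
eef_rot: [0.086, 0.996, 0.0, -0.0]
contact_force: [-0.8, -3.5, 2.2]
opening: 0.005
```

{"op": "carry_out", "data": {
  "motion": [0,0.09,0,0,0,0]
}}

```text
clock: 14.72
tool_pos: [0.5241, 0.0062, 0.0854]
eef_rot: [0.086, 0.996, 0.0, -0.0]
contact_force: [-0.9, -3.5, 2.2]
opening: 0.005
```

{"op": "carry_out", "data": {
  "motion": [0,0.09,0,0,0,0]
}}

```text
clock: 14.85
tool_pos: [0.5242, 0.0071, 0.0854]
eef_rot: [0.086, 0.996, 0.0, -0.0]
contact_force: [-0.0, -3.8, 1.2]
opening: 0.005
```

{"op": "carry_out", "data": {
  "motion": [0,0.09,0,0,0,0]
}}

```text
clock: 14.98
tool_pos: [0.5244, 0.008, 0.0854]
eef_rot: [0.086, 0.996, 0.0, -0.0]
contact_force: [-1.3, -5.5, 2.0]
opening: 0.004
```

{"op": "carry_out", "data": {
  "motion": [0,0.09,0,0,0,0]
}}

```text
clock: 15.1
tool_pos: [0.5246, 0.0088, 0.0854]
eef_rot: [0.086, 0.996, 0.0, 0.0]
contact_force: [-0.8, -4.0, 2.1]
opening: 0.006
```

{"op": "carry_out", "data": {
  "motion": [0,0.07,0,0,0,0]
}}

```text
clock: 15.22
tool_pos: [0.5247, 0.0095, 0.0854]
eef_rot: [0.086, 0.996, 0.0, 0.0]
contact_force: [-1.0, -3.7, 2.2]
opening: 0.007
```

{"op": "carry_out", "data": {
  "motion": [0,0.08,0,0,0,0]
}}

```text
clock: 15.35
tool_pos: [0.5248, 0.0103, 0.0854]
eef_rot: [0.086, 0.996, 0.0, -0.0]
contact_force: [-0.8, -3.8, 1.7]
opening: 0.003
```

{"op": "carry_out", "data": {
  "motion": [0,0.08,0,0,0,0]
}}

```text
clock: 15.48
tool_pos: [0.525, 0.0111, 0.0854]
eef_rot: [0.086, 0.996, 0.0, 0.0]
contact_force: [-1.0, -3.8, 2.0]
opening: 0.004
```

{"op": "carry_out", "data": {
  "motion": [0,0.08,0,0,0,0]
}}

```text
clock: 15.6
tool_pos: [0.5251, 0.0119, 0.0854]
eef_rot: [0.086, 0.996, 0.0, -0.0]
contact_force: [-0.2, -3.9, 2.7]
opening: 0.005
```

```bash
python3 -c "
from h import *
go([-.03,0,.084],1)
for n in('scene','side'):
  s=snapshot(n); P=S(pts(s)); v=s['range_z']>0
  k=v&(abs(P[...,1])<.026)&(P[...,2]>.043)&(P[...,2]<.053)&(P[...,0]>-.03)&(P[...,0]<.125)
  h=np.histogram(P[k][:,0]*1e3,bins=np.arange(60,126,3)); print(n,list(zip(h[1].astype(int).tolist(),h[0].tolist())))
  if n=='scene': cv2.imwrite('pics/g.png',cv2.resize(s['frame'][225:305,325:425,::-1],(750,600),interpolation=2))"
```

```text
t 15.6 S [-10.5  -0.3  85.4] F_s [-3.8 -0.4  2.7] shift cm [ 0.03 -1.95  0.14] rot [ 0. -0. -0.] per row [ 0.03 -1.95  0.14]
scene [(60, 12), (63, 6), (66, 13), (69, 7), (72, 13), (75, 6), (78, 17), (81, 10), (84, 21), (87, 24), (90, 17), (93, 1), (96, 1), (99, 18), (102, 17), (105, 32), (108, 16), (111, 20), (114, 4), (117, 1), (120, 0)]
side [(60, 19), (63, 8), (66, 9), (69, 15), (72, 14), (75, 7), (78, 15), (81, 18), (84, 30), (87, 32), (90, 30), (93, 25), (96, 5), (99, 6), (102, 21), (105, 23), (108, 26), (111, 41), (114, 15), (117, 2), (120, 1)]
```

View pics/g.png

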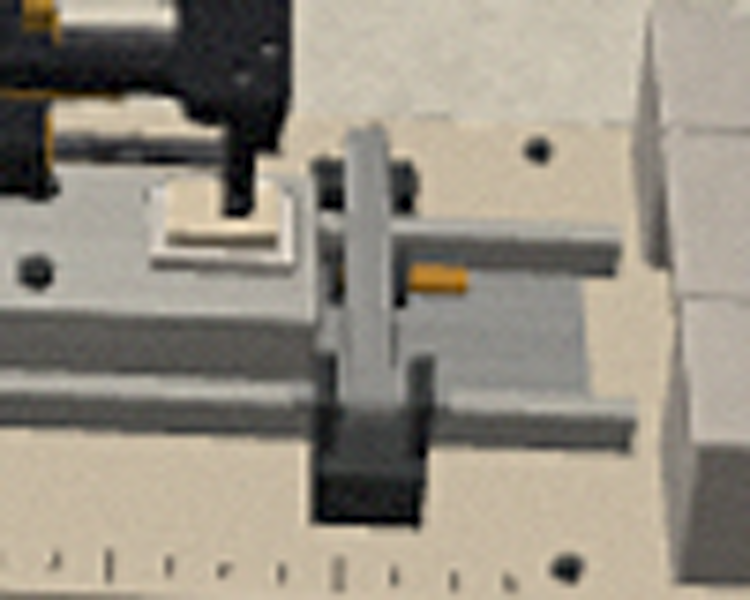

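{"op": "carry_out", "data": {
  "motion": [0,0.08,0,0,0,0]
}}

```text
clock: 15.82
tool_pos: [0.5252, 0.0126, 0.0854]
eef_rot: [0.086, 0.996, -0.0, -0.0]
contact_force: [-0.6, -4.0, 2.3]
opening: 0.002
```

{"op": "carry_out", "data": {
  "motion": [0,0.08,0,0,0,0]
}}

```text
clock: 15.95
tool_pos: [0.5253, 0.0134, 0.0854]
eef_rot: [0.086, 0.996, -0.0, -0.0]
contact_force: [-0.9, -3.4, 2.5]
opening: 0.003
```

{"op": "carry_out", "data": {
  "motion": [0,0.07,0,0,0,0]
}}

```text
clock: 16.08
tool_pos: [0.5255, 0.0142, 0.0854]
eef_rot: [0.086, 0.996, 0.0, 0.0]
contact_force: [-0.3, -3.2, 2.6]
opening: 0.007
```

{"op": "carry_out", "data": {
  "motion": [0,0.07,0,0,0,0]
}}

```text
clock: 16.2
tool_pos: [0.5256, 0.0149, 0.0854]
eef_rot: [0.086, 0.996, 0.0, -0.0]
contact_force: [-0.3, -2.8, 1.0]
opening: 0.002
```

{"op": "carry_out", "data": {
  "motion": [0,0.07,0,0,0,0]
}}

```text
clock: 16.32
tool_pos: [0.5256, 0.015, 0.0854]
eef_rot: [0.086, 0.996, -0.0, -0.0]
contact_force: [-1.5, -5.8, 2.1]
opening: 0.005
```

{"op": "carry_out", "data": {
  "motion": [0,0.06,0,0,0,0]
}}

```text
clock: 16.45
tool_pos: [0.5256, 0.015, 0.0854]
eef_rot: [0.086, 0.996, -0.001, -0.0]
contact_force: [0.1, -6.7, 3.4]
opening: 0.005
```

Stopped hard at y = 0.0150, so the screw is found. Now I press up to about 13 N (friction takes about 3.5 N) and hold.

{"op": "carry_out", "data": {
  "motion": [0,0.05,0,0,0,0,0,0,0,0,0,0]
}}

```text
clock: 16.7
tool_pos: [0.5256, 0.015, 0.0854]
eef_rot: [0.087, 0.996, -0.001, -0.0]
contact_force: [-1.4, -5.7, 3.2]
opening: 0.007
```

{"op": "carry_out", "data": {
  "motion": [0,0.04,0,0,0,0,0,0,0,0,0,0]
}}

```text
clock: 16.95
tool_pos: [0.5256, 0.0151, 0.0854]
eef_rot: [0.087, 0.996, -0.001, -0.0]
contact_force: [-1.3, -6.3, 3.4]
opening: 0.001
```

{"op": "carry_out", "data": {
  "motion": [0,0.08,0,0,0,0,0,0,0,0,0,0]
}}

```text
clock: 17.2
tool_pos: [0.5256, 0.0152, 0.0855]
eef_rot: [0.087, 0.996, -0.002, -0.001]
contact_force: [-1.8, -8.4, 4.8]
opening: 0.008
```

{"op": "carry_out", "data": {
  "motion": [0,0.08,0,0,0,0,0,0,0,0,0,0]
}}

```text
clock: 17.45
tool_pos: [0.5256, 0.0153, 0.0855]
eef_rot: [0.087, 0.996, -0.002, -0.001]
contact_force: [-0.5, -9.9, 3.5]
opening: 0.006
```

{"op": "carry_out", "data": {
  "motion": [0,0.08,0,0,0,0,0,0,0,0,0,0]
}}

```text
clock: 17.7
tool_pos: [0.5256, 0.0154, 0.0855]
eef_rot: [0.088, 0.996, -0.003, -0.001]
contact_force: [-0.7, -10.9, 3.9]
opening: 0.004
```

{"op": "carry_out", "data": {
  "motion": [0,0.08,0,0,0,0,0,0,0,0,0,0]
}}

```text
clock: 17.95
tool_pos: [0.5256, 0.0155, 0.0855]
eef_rot: [0.088, 0.996, -0.003, -0.001]
contact_force: [-0.7, -12.4, 4.1]
opening: 0.008
```

{"op": "carry_out", "data": {
  "motion": [0,0.06,0,0,0,0,0,0,0,0,0,0,0,0,0,0,0,0,0,0,0,0,0,0,0,0,0,0,0,0,0,0,0,0,0,0,0,0,0,0,0,0]
}}

```text
clock: 18.82
tool_pos: [0.5256, 0.0155, 0.0855]
eef_rot: [0.088, 0.996, -0.004, -0.001]
contact_force: [-1.1, -12.3, 5.0]
opening: 0.004
```

```bash
python3 -c "
from h import *
go([-.06,0,.084],1)
for n in('side','scene'):
  s=snapshot(n); P=S(pts(s)); v=s['range_z']>0
  k=v&(abs(P[...,0]-.107)<.008)&(P[...,1]>.02)&(P[...,1]<.056)&(P[...,2]>.03)&(P[...,2]<.08); print(n,np.percentile(P[k],[5,50,95],axis=0).round(4).tolist())"
```

```text
t 18.82 S [-6.8 -0.2 85.5] F_s [-12.3  -1.    5. ] shift cm [-0.01 -5.32  0.19] rot [-0.0077 -0.0018 -0.0048] per row [-0.01 -5.32  0.19]
side [[0.1034, 0.0218, 0.0321], [0.1114, 0.0374, 0.0441], [0.1146, 0.0531, 0.0488]]
scene [[0.1007, 0.0226, 0.0325], [0.106, 0.0362, 0.0471], [0.1121, 0.0508, 0.0504]]
```

Held about 12.3 N for over 0.9 s. Now I back off.

{"op": "carry_out", "data": {
  "motion": [0,-0.2,0,0,0,0,0,-0.2,0,0,0,0,0,-0.3,0,0,0,0,0,-1,0,0,0,0,0,-2,0,0,0,0,0,-2,0,0,0,0,0,0,0,0,0,0,0,0,0,0,0,0]
}}

```text
clock: 19.92
tool_pos: [0.5173, -0.0341, 0.0854]
eef_rot: [0.085, 0.996, 0.001, 0.0]
contact_force: [-0.2, 0.4, -0.0]
opening: 0.002
```

{"op": "carry_out", "data": {
  "motion": [0,0,-4,0,0,0,0,0,-4,0,0,0,0,-3,-4,0,0,0,0,-4,-2,0,0,0,0,-4,0,0,0,0,0,-4,0,0,0,0,0,0,0,0,0,0,0,0,0,0,0,0]
}}

```text
clock: 20.92
tool_pos: [0.4918, -0.1816, 0.2254]
eef_rot: [0.085, 0.996, 0.001, 0.0]
contact_force: [-0.0, -0.1, 0.7]
opening: 0.007
```

```bash
python3 -c "
from h import *
go([-.06,0,.084],1)
for n in('side','scene'):
  s=snapshot(n); P=S(pts(s)); v=s['range_z']>0
  k=v&(abs(P[...,1])<.026)&(P[...,2]>.043)&(P[...,2]<.065)&(P[...,0]>-.03)&(P[...,0]<.1); print(n,'carrier',np.percentile(P[k],[2,50,98],axis=0).round(4).tolist())
  k=v&(abs(P[...,0]-.107)<.008)&(P[...,1]>.02)&(P[...,1]<.056)&(P[...,2]>.03)&(P[...,2]<.08); print('flag',np.percentile(P[k],[50,95],axis=0).round(4).tolist())
  for t in('jar','pot','brush','cassette_a'):
    for d in finder.masks_of(s,t)[:3]:
      m=d['pixels']&v; print(t,round(d['p'],2),np.round(np.median(pts(s)[m],0),3),np.round(np.median(P[m],0),3))
  if n=='side': cv2.imwrite('pics/z.png',cv2.resize(s['frame'][170:350,240:420,::-1],(600,600),interpolation=2))"
```

```text
t 20.93 S [-206.7   -0.6  225.4] F_s [-0.1 -0.   0.7] shift cm [ 0.04 14.65 14.17] rot [0.0016 0.0005 0.002 ] per row [ 0.04 14.65 14.17]
side carrier [[0.0097, -0.0246, 0.0443], [0.0622, 0.0011, 0.0484], [0.0971, 0.0249, 0.0618]]
flag [[0.1116, 0.0385, 0.0444], [0.114, 0.053, 0.0493]]
jar 0.61 [0.77  0.16  0.063] [ 0.178 -0.216  0.063]
jar 0.28 [0.393 0.416 0.017] [0.365 0.199 0.017]
pot 0.86 [ 0.728 -0.201  0.047] [-0.187 -0.239  0.047]
brush 0.88 [0.391 0.415 0.017] [0.364 0.2   0.017]
cassette_a 0.7 [0.451 0.004 0.02 ] [-0.031  0.071  0.02 ]
cassette_a 0.65 [ 0.581 -0.086  0.02 ] [-0.097 -0.072  0.02 ]
scene carrier [[0.0081, -0.0253, 0.0444], [0.052, -0.0055, 0.0487], [0.0952, 0.0241, 0.062]]
flag [[0.1059, 0.037, 0.0474], [0.1123, 0.0513, 0.0501]]
jar 0.67 [0.794 0.136 0.064] [ 0.157 -0.245  0.064]
pot 0.87 [ 0.729 -0.219  0.046] [-0.203 -0.242  0.046]
brush 0.98 [0.395 0.405 0.017] [0.355 0.195 0.017]
cassette_a 0.64 [ 0.378 -0.334  0.009] [-0.376  0.085  0.009]
cassette_a 0.62 [ 0.456 -0.003  0.02 ] [-0.037  0.065  0.02 ]
cassette_a 0.52 [ 0.586 -0.095  0.02 ] [-0.106 -0.079  0.02 ]
```

View pics/z.png

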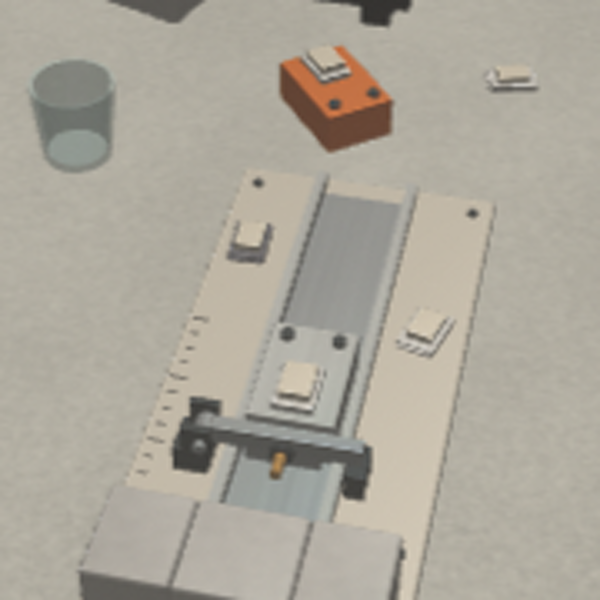

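The carrier is seated at the level flag, square and flat, the bystanders are where they were, and the arm is clear.

```bash
python3 -c "
from h import *
print(workorder.finish_job())"
```

```text
the job is handed in; nothing more can be done
None
```

The job is done and handed in at about 21 s of the 69 s allowed; the hand-in reports no verdict.

- **Flag:** I swung it down with the closed fingers until it met its hard stop, at the predicted height with about 10 N on the tool. It was still level when I checked at the end.
- **Carrier:** I pushed the grey carrier (not the orange look-alike) along the channel and crept in until the screw stopped it. I then pressed with about 12.3 N at the tool, of which about 3.5 N is sliding friction, and held that for about 0.9 s. The highest tool reading against the stop was about 12.4 N, well under 25 N.
- **Final checks:** The carrier's front face lies about 10 to 12 mm before the stop's origin, flat and looking square in the channel. The jar, pot, brush and cassettes were within 2 mm of their starting readings where I compared them, and the arm was clear.

**Checks that disagreed:**
- The two cameras differ by 2 to 5 mm along the channel. The 10 to 12 mm figure therefore rests mostly on the hard stop felt at the screw, near the short end of its range.
- While I pushed, the tool also read up to 7 N upwards. I took this as friction on the carrier's rear face, and it did not lift the carrier.

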